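# Give one portion from the pellet feeder

## Robot

A 6-joint arm with a two-finger parallel gripper is mounted at the origin on the work surface. World frame = base frame: x ahead of the robot, y to its left, z up, the work surface at z = 0. Lengths are in m, angles in rad, forces in N, time in s.
With the tool pointing down it reaches from about 0.35 to 0.775 m from the base axis. Payload 5.5 kg.
Tool frame: the origin (TCP) lies at the very end of the fingers, on their centre line; the grasp point (between the pads) lies 19 mm behind it (env.grip_point_offset is the distance from the TCP to the grasp point, in m); z points along the fingers, y is the line along which they close (so a half turn about z gives the same grasp; the last joint's range is limited). The gripper opens to 85 mm and grips with 20 to 120 N. Pads are 22 mm wide; open, the fingers measure 114 mm over their backs; the gripper's body (76 mm by 85 mm) begins 54 mm behind the grasp point. The pads swing forward as they close: fully open they stand 13 mm farther back than shut.
Start: joints at [-1.314, 0.313, 0.046, 1.304, 0, 1.431], TCP at [0.222, -0.53, 0.231] pointing down, gripper open.
Joint ranges: [-2.76, 2.76], [-0.86, 1.69], [-1.03, 1.26], [-2.2, 2.34], [-1.47, 1.5], [-3.14, 3.14]. Speed limits (rad/s): [2.57, 2.57, 3.14, 3.14, 3.14, 3.14].

## Interface

Orientations are given as a unit quaternion [w, x, y, z].
In Python, from workcell import sensors, imaging, workorder, env gives the robot as it stands.
- The arm moves only by the shell command python3 -m handwheel 'ROWS' [FORCE]. ROWS is JSON, a list of rows, each a list of 5 numbers: the shift along the tool's x, y, z in mm, then the turn about the tool's z in rad, then the opening, from 0 (shut) to 1 (fully open). A call has 1 to 8 rows; each row is the pose to reach, as a shift and turn from the pose commanded when the call began, along the tool's axes at that moment; what a row does not reach only later rows make up. A row lasts 1/10 s, in which the tool goes at most 50 mm and 8.59 degrees, less where a joint would pass 70% of its speed; a pose out of reach is approached as far as the arm can. A call with a gripper value outside its range is refused whole. The fingers move at their own pace and stop on an object; FORCE is the grip in N (left out, the last holds). Time passes only in rows, so rows that repeat a pose let the fingers close. It gives the time, the measured TCP pose, the force, the opening and the grip force at its end, in the units of the state.
- sensors.get_state(): the state, without advancing time (a new reading comes with each control period).
- imaging.read_camera(name): name is "side" or "top"; returns a dict with "color" (384x512x3 uint8, blue, green, red), "z_map" (384x512 float32, m along the optical axis (not along the pixel's ray), 0 where there is no reading), "fx", "fy", "cx", "cy" (pixels), "xyz" and "rotation" of the camera in the world. Camera axes: x right, y down, z forward; pixel columns grow to the right and rows downward; lengths in m; the calibration is good to about 2 mm. A picture is of the moment at which its call begins.
- workorder.hand_in(): hands the job in; it is judged then, once.
The state is a dict: "clock": time; "joint_pos": joint angles; "qvel": joint speeds; "tau": joint torques, N m; "tcp_pos": TCP position; "orientation": TCP orientation; "wrist_force": force on the tool from outside, world axes, zero at the start; "ft_torque": the same for the moment, N m; "finger_gap": finger opening in m; "grip_force": force on a finger pad.
Only numpy, scipy, OpenCV 4.12 (cv2) and the standard library are available. Lean on these libraries where they do the work, as an engineer would, in place of code of your own. Each camera call takes 0.05 s, during which the arm holds its last target. There are 200 camera calls.

## Task

Give the pets a portion with the pellet feeder's control box: first switch on the wide rocker by pressing its raised end right down, then switch on the narrow rocker in the same way, and only then press the round feed key fully down, hold it down for two seconds and let it come back up. Leave both rockers on, do not tip or press any control before its turn, and leave the bowl, treat jar, scoop and nail clipper standing where they are.

Things in the scene. Friction and masses are not known exactly. Their poses are not given: they have to be found in the camera images.
- control_box: fixed grey plastic box, 130 x 300 x 48 mm (x, y, z), origin at the centre of its underside. On its flat top, 48 mm above the shelf, three white controls stand in a row along its y axis, 90 mm apart, central in x: a wide rocker, a narrow rocker, a round key. Which is in which place varies, so do the box's place and yaw (up to 0.32 rad either way)
- wide_rocker (a joint): tilt of the wide rocker: 0 = off (the end towards the box's +x is raised), 0.36 rad = fully on (that end pressed down to its stop). Counts as on above 0.30. Tips with 2 to 3 N at the raised end and stays where it is left; its stop is firm
- wide_rocker_press (a point): point on top of the wide rocker, 29 mm from its pivot towards the end raised when off (6 mm in from that end). White flat plate 70 mm long (along the box's x), 44 mm wide, 10 mm thick, pivoted across its middle 66 mm above the shelf. Point is 76 mm above the shelf when off, 66 mm when on; axes turn with the rocker: when off, those of the box. Black frame below: top at 54 mm, 12 mm wider
- narrow_rocker (a joint): tilt of the narrow rocker: 0 = off (the end towards the box's +x is raised), 0.36 rad = fully on. Counts as on above 0.30. Works exactly as the wide one
- narrow_rocker_press (a point): the same point on the narrow rocker, which is 70 mm long, only 20 mm wide, 10 mm thick and otherwise built like the wide one, at the same heights
- feed_key (a joint): travel of the round feed key: 0 = up, 0.007 m = fully down. Springs back when let go. Counts as pressed above 0.005; about 4 N holds it fully down, and its stop is firm
- feed_key_top (a point): centre of the top of the round feed key, a white disc 36 mm across in a black housing, pressed straight down; 71 mm above the shelf when up, 64 mm when fully down; the housing, 52 mm across, tops out at 60 mm
- bowl: terracotta bowl, 130 mm across, 45 mm high, standing on the 280 mm wooden lazy susan below the feeder's spout; origin at the centre of its underside. Not to be disturbed
- jar: glass treat jar with a wooden lid and knob, 96 mm across, 140 mm high, loose on the shelf; origin at the centre of its underside. Not to be disturbed
- scoop: aluminium pellet scoop lying on the shelf, 197 mm long, 54 mm wide, 30 mm high; origin under the back of its trough, which runs 90 mm along its +x, with the round handle along -x. Not to be disturbed
- clipper: small plastic nail clipper lying flat, about 90 mm long, 30 mm wide, 12 mm high; origin near its middle on the shelf. Not to be disturbed

How it is judged:
On the way, in this order (a step that is already met when the one before it is completed fails the run):
1. the wide rocker is switched fully on, the others untouched (value of joint wide_rocker above 0.3 rad and value of joint narrow_rocker below 0.1 rad and value of joint feed_key below 0.002 m), for 0.2 s.
2. the narrow rocker is switched fully on too (value of joint each of wide_rocker, narrow_rocker above 0.3 rad and value of joint feed_key below 0.002 m), for 0.2 s.
3. the feed key is held fully down (value of joint each of wide_rocker, narrow_rocker above 0.3 rad and value of joint feed_key above 0.005 m), for 1.7 s.
At the end, for the whole second after the job is handed in: both rockers fully on (above 0.30 rad), the feed key up again (below 1.5 mm), and bowl, jar, scoop and clipper within 20 mm of where they stood (value of joint each of wide_rocker, narrow_rocker above 0.3 rad and value of joint feed_key below 0.0015 m and distance of each of bowl, jar, scoop, clipper from where it was at the start of the episode below 0.02 m); the robot touches nothing.
It fails at once if the narrow rocker is tipped while the wide one is not on (value of joint narrow_rocker above 0.15 rad and value of joint wide_rocker below 0.3 rad).
It fails at once if the feed key is pressed while a rocker is not on (value of joint feed_key above 0.003 m and value of joint any of wide_rocker, narrow_rocker below 0.3 rad).
It fails at once if a bystander (bowl, jar, scoop, clipper) is moved, lifted or carried (distance of any of bowl, jar, scoop, clipper from where it was at the start of the episode above 0.02 m).
It also fails if it takes over 48 s, if anything falls off the work surface, if the arm or the gripper's body presses on something with over 40 N, if the wrist force passes 120 N, or if a joint passes its speed limit or range.

## Working session

There is one attempt and no reset: what is moved stays moved. The work goes in short steps, Python scripts to look and compute and a shell command to move; the robot and the scene stay as the last step left them, time stands still between calls to the robot, and variables do not carry over. Pictures are saved under pics/ and viewed, at most 10 in all, crops included, and the job is handed in when it is done.

```bash
mkdir -p pics
cat > h.py <<'E'
import numpy as np,cv2
from workcell import sensors,imaging,workorder,env
def cloud(c):
    z=c["z_map"];v,u=np.mgrid[:z.shape[0],:z.shape[1]]
    p=np.stack([(u-c["cx"])/c["fx"]*z,(v-c["cy"])/c["fy"]*z,z],-1)
    R=np.array(c["rotation"]);
    if R.size==4:
        from scipy.spatial.transform import Rotation as Q
        R=Q.from_quat(np.roll(R,-1)).as_matrix()
    P=p@R.reshape(3,3).T+np.array(c["xyz"]);P[z==0]=np.nan
    return P
E
python3 - <<'E'
from h import *
for n in("top","side"):
    c=imaging.read_camera(n);cv2.imwrite(f"pics/{n}.png",c["color"]);np.save(n+".npy",cloud(c));np.save(n+"_c.npy",c["color"])
    print(n,c["xyz"],c["fx"])
s=sensors.get_state();print(s["clock"],s["tcp_pos"],s["orientation"],s["finger_gap"])
E
```

```text
top [0.48070772 0.02114563 1.01304562] 354.81993107666455
side [-0.01745318  0.90977813  1.16632414] 491.9016839351651
0.1 [ 0.22208364 -0.52989761  0.23050656] [-8.08111395e-04  9.80384010e-01  1.97095249e-01 -5.23310886e-05] 0.08577456383890318
```

View pics/top.png

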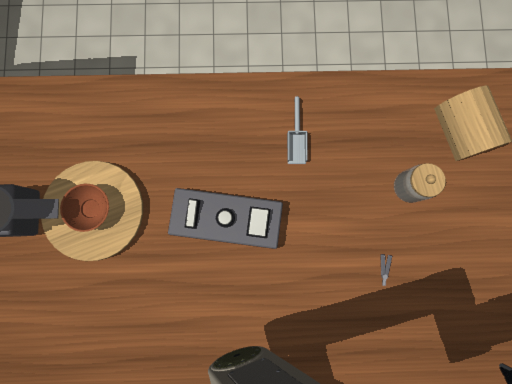

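View pics/side.png

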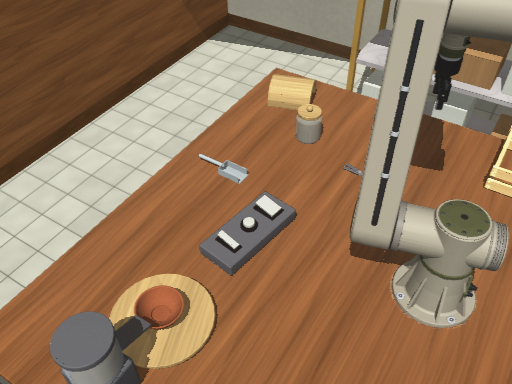

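The top view shows the wide rocker at (258,222), the key at (225,217) and the narrow rocker at (192,213). In this view +x is up and +y is left. The side view shows the same order, with nothing near the controls.

Run:
```python
from h import *
P=np.load("top.npy");C=np.load("top_c.npy").astype(int)
m=((C.min(-1)>150)).astype(np.uint8);m[:185]=0;m[245:]=0;m[:,:170]=0;m[:,285:]=0
n,l,st,ce=cv2.connectedComponentsWithStats(m)
cs=[]
for i in range(1,n):
    if st[i,4]<30: continue
    q=P[l==i];med=np.nanmedian(q,0);r=cv2.minAreaRect(q[~np.isnan(q[:,0])][:,:2].astype(np.float32)*1000)
    print(st[i,4],ce[i],med,q.mean(0),"z",np.nanpercentile(q[:,2],[5,50,95]),r)
    top=q[q[:,0]>np.nanpercentile(q[:,0],80)][:,2];bot=q[q[:,0]<np.nanpercentile(q[:,0],20)][:,2];print(" z +x end",np.nanmedian(top),"-x end",np.nanmedian(bot))
b=(P[...,2]>.040)&(P[...,2]<.09);b[:180]=0;b[255:]=0;b[:,:160]=0;b[:,295:]=0
r=cv2.minAreaRect(P[b][:,:2].astype(np.float32)*1000);print("box",r)
S=np.load("side.npy");q=S[(S[...,2]>.06)&(S[...,2]<.09)&(S[...,0]>.35)&(S[...,0]<.6)&(abs(S[...,1])<.2)]
CS=np.load("side_c.npy")
ms=(CS.min(-1)>150)&(S[...,2]>.045)&(S[...,2]<.09)&(S[...,0]>.35)&(S[...,0]<.6)&(abs(S[...,1])<.25)
n,l,st,ce=cv2.connectedComponentsWithStats(ms.astype(np.uint8))
for i in range(1,n):
    if st[i,4]>30: print("side",st[i,4],S[l==i].mean(0))
```

```text
175 [190.67428571 212.81714286] [0.55784339 0.18804074 0.07065548] [nan nan nan] z [0.06498497 0.07065548 0.0771994 ] ((558.5172729492188, 188.5338134765625), (18.674604415893555, 66.29984283447266), 81.74057006835938)
 z +x end 0.0756065884273972 -x end 0.06590037895702228
409 [257.90464548 221.71882641] [0.529734   0.01057152 0.07093637] [nan nan nan] z [0.06461539 0.07093637 0.07691211] ((530.1890258789062, 10.821510314941406), (42.02396774291992, 67.08857727050781), 80.81459045410156)
 z +x end 0.07584569868100788 -x end 0.06594568473830004
128 [224.296875  217.1328125] [0.54481211 0.10015807 0.07073935] [0.54454403 0.09946683 0.07080664] z [0.06840566 0.07073935 0.07342155] ((544.9800415039062, 100.30592346191406), (31.947341918945312, 32.02414321899414), 88.04815673828125)
 z +x end 0.07089281670499453 -x end 0.07077294261096528
box ((544.831787109375, 99.4371337890625), (299.7575988769531, 130.00192260742188), 81.00631713867188)
side 267 [0.52794751 0.01148984 0.07185785]
side 92 [0.54202386 0.10133035 0.07126303]
side 144 [0.5559822  0.18891047 0.07176525]
```

```bash
cat >> h.py <<'E'
from scipy.spatial.transform import Rotation as Q
def plan(t,yaw=np.pi-0.158):
    s=sensors.get_state();R=Q.from_quat(np.roll(s["orientation"],-1)).as_matrix()
    y=np.arctan2(R[1,0],R[0,0]);d=R.T@(np.array(t)-s["tcp_pos"])*1000
    print("clk",round(s["clock"],2),"tcp",np.round(s["tcp_pos"],4),"down",R[2,2].round(4),"shift",d.round(1),"turn",-round((yaw-y+np.pi)%(2*np.pi)-np.pi,3),"j6",s["joint_pos"][5].round(2),"F",np.round(s["wrist_force"],1))
E
python3 -m handwheel '[[50,-35,0,-0.15,0],[100,-70,0,-0.3,0],[150,-105,0,-0.45,0],[200,-140,0,-0.6,0],[250,-176,0,-0.75,0],[300,-211,0,-0.9,0],[350,-246,0,-1.05,0],[400,-281,0,-1.2,0]]' 20
python3 -c "
from h import *
plan([.558,.0065,.12])"
```

```text
clock: 0.9
tcp_pos: [0.4357, -0.1898, 0.2311]
orientation: [-0.0, 0.696, 0.718, -0.0]
wrist_force: [0.7, -0.4, -0.4]
finger_gap: -0.0002
grip_force: 0.0
clk 0.9 tcp [ 0.4357 -0.1898  0.2311] down -1.0 shift [192.3 128.5 111.1] turn -1.381 j6 0.96 F [ 0.7 -0.4 -0.4]
```

```bash
python3 -m handwheel '[[24,16,8,-0.15,0],[48,32,16,-0.3,0],[72,48,28,-0.45,0],[96,64,42,-0.6,0],[120,80,58,-0.75,0],[144,96,75,-0.9,0],[168,112,92,-1.05,0],[192,128,111,-1.2,0]]' 
python3 -c "
from h import *
plan([.558,.0065,.085])"
```

```text
clock: 1.7
tcp_pos: [0.5585, 0.0046, 0.1194]
orientation: [-0.0, 0.168, 0.986, -0.0]
wrist_force: [0.2, -0.2, -0.4]
finger_gap: -0.0001
grip_force: 0.0
clk 1.7 tcp [0.5585 0.0046 0.1194] down -1.0 shift [ 1.1  1.6 34.4] turn -0.181 j6 0.2 F [ 0.2 -0.2 -0.4]
```

```bash
python3 -m handwheel '[[1,1,10,-0.1,0],[1,2,22,-0.18,0],[1,2,34,-0.18,0],[1,2,34,-0.18,0]]' 
python3 -c "
from h import *
plan([.558,.0065,.068])
c=imaging.read_camera('side');cv2.imwrite('pics/s2.png',cv2.resize(c['color'][150:300,170:340],None,fx=4,fy=4,interpolation=2))"
```

```text
clock: 2.1
tcp_pos: [0.5562, 0.0059, 0.0842]
orientation: [-0.002, 0.083, 0.997, 0.0]
wrist_force: [0.5, -0.0, 0.3]
finger_gap: -0.0
grip_force: 0.0
clk 2.1 tcp [0.5562 0.0059 0.0842] down -1.0 shift [-1.7  0.9 16.2] turn -0.009 j6 0.03 F [ 0.5 -0.   0.3]
```

View pics/s2.png

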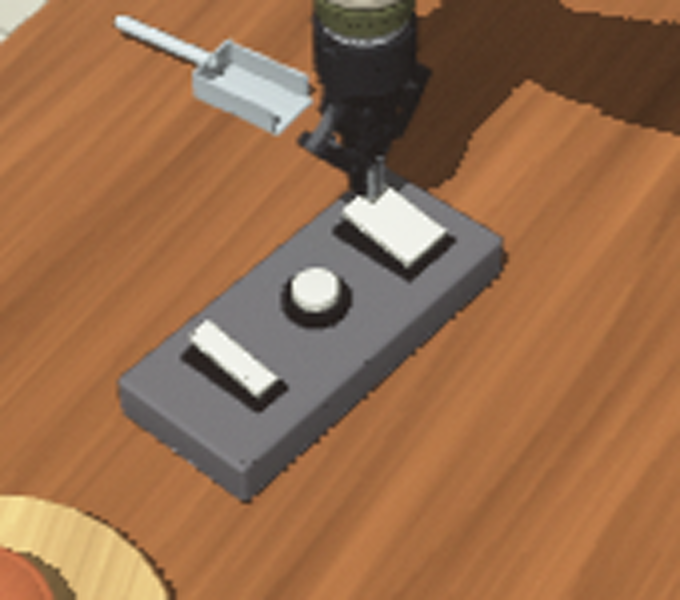

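The crop shows the shut fingertips at (377,195), just above the raised far end of the wide rocker. I can press now.

```bash
python3 -m handwheel '[[-2,1,4,0,0],[-2,1,8,0,0],[-2,1,12,0,0],[-2,1,15,0,0],[-2,1,17,0,0],[-2,1,17,0,0]]'
```

```text
clock: 2.75
tcp_pos: [0.5604, 0.0062, 0.0694]
orientation: [0.0, 0.082, 0.997, -0.0]
wrist_force: [1.5, 0.0, 1.8]
finger_gap: 0.0001
grip_force: 0.7
```

```bash
python3 -m handwheel '[[0,0,1,0,0],[0,0,2,0,0],[0,0,2,0,0]]' ; python3 -m handwheel '[[0,0,1,0,0],[0,0,2,0,0],[0,0,2,0,0]]'
```

```text
clock: 3.05
tcp_pos: [0.5603, 0.0063, 0.0674]
orientation: [0.0, 0.082, 0.997, -0.0]
wrist_force: [2.1, -1.0, 1.3]
finger_gap: 0.0001
grip_force: 1.2
clock: 3.35
tcp_pos: [0.5605, 0.0063, 0.0665]
orientation: [0.001, 0.082, 0.997, -0.0]
wrist_force: [-0.1, -0.0, 9.0]
finger_gap: 0.0002
grip_force: 4.6
```

The tool has stalled at about 66.5 mm with the force rising, so this is the stop. I'll press a touch more, then lift and head for the narrow rocker.

```bash
python3 -m handwheel '[[0,0,1,0,0],[0,0,1,0,0],[0,0,-20,0,0],[0,0,-40,0,0],[0,0,-40,0,0]]'
python3 - <<'E'
from h import *
plan([.587,.184,.085])
c=imaging.read_camera('side');S=cloud(c)
m=(c['color'].min(-1)>150)&(S[...,2]>.045)&(S[...,2]<.09)&(S[...,0]>.35)&(S[...,0]<.62)&(abs(S[...,1])<.25)
n,l,st,ce=cv2.connectedComponentsWithStats(m.astype(np.uint8))
for i in range(1,n):
    if st[i,4]>30:
        q=S[l==i];a,*_=np.linalg.lstsq(np.c_[q[:,:2]-q[:,:2].mean(0),np.ones(len(q))],q[:,2],rcond=None);print(q.mean(0),"slope along box x",a[0]*.987-a[1]*.158)
E
```

```text
clock: 3.85
tcp_pos: [0.5606, 0.0064, 0.1071]
orientation: [0.001, 0.082, 0.997, -0.0]
wrist_force: [0.4, -0.1, 0.7]
finger_gap: -0.0003
grip_force: 0.0
clk 3.85 tcp [0.5606 0.0064 0.1071] down -1.0 shift [  3.1 179.5  22.2] turn -0.007 j6 0.03 F [ 0.4 -0.1  0.7]
[0.52727591 0.01270671 0.07245909] slope along box x -0.18533093101466097
[0.54201606 0.10144438 0.07134093] slope along box x -0.013201716699586401
[0.55605984 0.18884855 0.07104589] slope along box x 0.16506644217342764
```

The wide rocker slopes -0.185, so it is on. The others are untouched, and I'm moving to the narrow rocker.

```bash
python3 -m handwheel '[[1,40,0,0,0],[2,80,0,0,0],[3,120,0,0,0],[3,160,0,0,0],[3,179,6,0,0],[3,179,22,0,0],[3,179,22,0,0]]'
python3 -c "
from h import *
plan([.587,.184,.0665])
c=imaging.read_camera('side');cv2.imwrite('pics/s3.png',cv2.resize(c['color'][150:300,170:340],None,fx=4,fy=4,interpolation=2))"
```

```text
clock: 4.6
tcp_pos: [0.5835, 0.1834, 0.0794]
orientation: [-0.003, 0.082, 0.997, -0.001]
wrist_force: [-1.0, 0.9, -0.0]
finger_gap: -0.0003
grip_force: 0.0
clk 4.6 tcp [0.5835 0.1834 0.0794] down -1.0 shift [-3.5  1.2 12.9] turn -0.006 j6 0.34 F [-1.   0.9 -0. ]
```

View pics/s3.png

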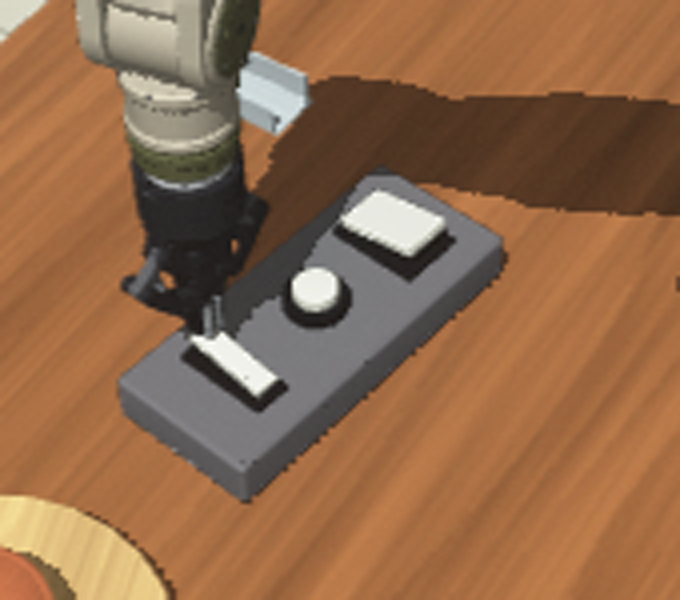

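The fingertips at (208,332) sit over the narrow rocker's raised end, so I'm pressing.

```bash
python3 -m handwheel '[[-2,1,0,0,0],[-2,1,4,0,0],[-2,1,8,0,0],[-2,1,12,0,0],[-2,1,15,0,0],[-2,1,17,0,0],[-2,1,17,0,0]]'; python3 -m handwheel '[[0,0,1,0,0],[0,0,2,0,0],[0,0,2,0,0]]'
```

```text
clock: 5.35
tcp_pos: [0.5893, 0.1839, 0.0666]
orientation: [0.001, 0.082, 0.997, -0.0]
wrist_force: [2.7, -1.3, 2.8]
finger_gap: -0.0001
grip_force: 1.3
clock: 5.65
tcp_pos: [0.5894, 0.184, 0.0662]
orientation: [0.001, 0.082, 0.997, -0.0]
wrist_force: [1.3, -2.3, 10.9]
finger_gap: 0.0001
grip_force: 5.6
```

```bash
python3 -m handwheel '[[0,0,1,0,0],[0,0,1,0,0],[0,0,-20,0,0],[0,0,-40,0,0],[0,0,-40,0,0]]'
python3 - <<'E'
from h import *
plan([.544,.100,.085])
c=imaging.read_camera('side');S=cloud(c)
m=(c['color'].min(-1)>150)&(S[...,2]>.045)&(S[...,2]<.09)&(S[...,0]>.35)&(S[...,0]<.62)&(abs(S[...,1])<.25)
n,l,st,ce=cv2.connectedComponentsWithStats(m.astype(np.uint8))
for i in range(1,n):
    if st[i,4]>30:
        q=S[l==i];a,*_=np.linalg.lstsq(np.c_[q[:,:2]-q[:,:2].mean(0),np.ones(len(q))],q[:,2],rcond=None);print(q.mean(0),"slope along box x",a[0]*.987-a[1]*.158)
E
```

```text
clock: 6.15
tcp_pos: [0.5892, 0.1846, 0.1065]
orientation: [0.001, 0.082, 0.997, 0.001]
wrist_force: [0.9, -0.5, 0.3]
finger_gap: -0.0
grip_force: 0.0
clk 6.15 tcp [0.5892 0.1846 0.1065] down -1.0 shift [ 30.8 -90.9  21.3] turn -0.006 j6 0.34 F [ 0.9 -0.5  0.3]
[0.52767623 0.012213   0.0720835 ] slope along box x -0.18311694907719497
[0.54207501 0.10135499 0.07122581] slope along box x -0.002281245929747166
[0.55572699 0.18939103 0.07162641] slope along box x -0.17415405902746273
```

Both rockers are on and the key is up. Next is the key.

```bash
python3 -m handwheel '[[12,-36,0,0,0],[24,-72,0,0,0],[31,-91,2,0,0],[31,-91,12,0,0],[31,-91,22,0,0],[31,-91,22,0,0],[31,-91,22,0,0]]'
python3 -c "
from h import *
plan([.544,.100,.064])"
```

```text
clock: 6.9
tcp_pos: [0.5428, 0.1002, 0.0812]
orientation: [-0.001, 0.082, 0.997, -0.0]
wrist_force: [-0.3, 0.6, -0.5]
finger_gap: -0.0001
grip_force: 0.0
clk 6.9 tcp [0.5428 0.1002 0.0812] down -1.0 shift [-1.3  0.  17.2] turn -0.006 j6 0.2 F [-0.3  0.6 -0.5]
```

```bash
python3 -m handwheel '[[0,0,5,0,0],[0,0,10,0,0],[0,0,14,0,0],[0,0,18,0,0],[0,0,20,0,0],[0,0,22,0,0],[0,0,22,0,0]]'
```

```text
clock: 7.6
tcp_pos: [0.5436, 0.0998, 0.0637]
orientation: [0.001, 0.082, 0.997, 0.0]
wrist_force: [-7.5, 1.3, 23.3]
finger_gap: 0.0004
grip_force: 12.2
```

The key is on its stop at 63.7 mm and 23 N. I'll ease back half a millimetre, hold about 2 s, then release.

```bash
python3 -m handwheel '[[0,0,-0.5,0,0],[0,0,-0.5,0,0],[0,0,-0.5,0,0],[0,0,-0.5,0,0],[0,0,-0.5,0,0],[0,0,-0.5,0,0],[0,0,-0.5,0,0],[0,0,-0.5,0,0]]'; python3 -m handwheel '[[0,0,0,0,0],[0,0,0,0,0],[0,0,0,0,0],[0,0,0,0,0],[0,0,0,0,0],[0,0,0,0,0],[0,0,0,0,0],[0,0,0,0,0]]'; python3 -m handwheel '[[0,0,0,0,0],[0,0,0,0,0],[0,0,0,0,0],[0,0,0,0,0],[0,0,-10,0,0],[0,0,-40,0,0],[0,0,-80,0,0],[0,0,-80,0,0]]'
python3 - <<'E'
from h import *
plan([.544,.100,.064])
c=imaging.read_camera('side');S=cloud(c);cv2.imwrite('pics/end.png',c['color'])
m=(c['color'].min(-1)>150)&(S[...,2]>.045)&(S[...,2]<.09)&(S[...,0]>.35)&(S[...,0]<.62)&(abs(S[...,1])<.25)
n,l,st,ce=cv2.connectedComponentsWithStats(m.astype(np.uint8))
for i in range(1,n):
    if st[i,4]>30:
        q=S[l==i];a,*_=np.linalg.lstsq(np.c_[q[:,:2]-q[:,:2].mean(0),np.ones(len(q))],q[:,2],rcond=None);print(q.mean(0),"slope along box x",a[0]*.987-a[1]*.158)
E
```

```text
clock: 8.4
tcp_pos: [0.5436, 0.0998, 0.0637]
orientation: [0.001, 0.082, 0.997, 0.0]
wrist_force: [-6.4, 1.7, 20.7]
finger_gap: 0.0
grip_force: 10.6
clock: 9.2
tcp_pos: [0.5436, 0.0998, 0.0637]
orientation: [0.001, 0.082, 0.997, 0.0]
wrist_force: [-7.1, 2.1, 21.1]
finger_gap: -0.0004
grip_force: 10.6
clock: 10.0
tcp_pos: [0.5464, 0.0995, 0.146]
orientation: [0.004, 0.082, 0.997, 0.0]
wrist_force: [0.4, 0.1, -0.3]
finger_gap: -0.0001
grip_force: 0.0
clk 10.0 tcp [0.5464 0.0995 0.146 ] down -1.0 shift [ 3.2  0.  81.9] turn -0.007 j6 0.2 F [ 0.4  0.1 -0.3]
[0.51787473 0.01433512 0.07405103] slope along box x -0.1750719744745779
[0.54202693 0.10140143 0.07156154] slope along box x -0.035071452842616084
[0.55597789 0.18918323 0.0713837 ] slope along box x -0.1740936141760963
```

Both rockers are on, the key is up again after a hold of about 2.1 s, and the arm is clear.

```bash
python3 -c "
from workcell import workorder
print(workorder.hand_in())"
```

```text
the job is handed in; nothing more can be done
None
```

I switched on the wide rocker, then the narrow one, then held the feed key fully down for about 2.1 s and released it. The last camera check showed both rockers on and the key up, with the arm clear; I never went near the bystanders, but didn't re-measure them, and the job is handed in with no verdict shown.

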